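Sweep the frame offcuts into the scrap tray

ROBOT

A 6-joint arm with a two-finger parallel gripper is mounted at the origin on the work surface. World frame = base frame: x ahead of the robot, y to its left, z up, the work surface at z = 0. Lengths are in m, angles in degrees, forces in N, time in s.
With the tool pointing down it reaches from about 0.35 to 0.875 m from the base axis. Payload 4.2 kg.
Tool frame: the origin (TCP) lies on the mounting face of the last link; the fingertips stand 182 mm ahead of it and the grasp point (between the pads) lies 164 mm ahead of it (r.tcp_to_grasp is the distance from the TCP to the grasp point, in m); z points along the fingers, y is the line along which they close (so a half turn about z gives the same grasp; the last joint's range is limited). The gripper opens to 87 mm and grips with 3 to 60 N. Pads are 19 mm wide; open, the fingers measure 117 mm over their backs; the gripper's body (75 mm by 190 mm) begins 51 mm behind the grasp point.
Start: joints at [-62.017, 22.042, 0.453, 0, -68.411, -14.817], TCP at [0.142, -0.609, 0.405] pointing down, gripper open.
Joint ranges: [-179.83, 179.83], [-69.29, 118.12], [-61.27, 80.66], [-181.25, 117.63], [-171.15, -9.14], [-177.46, 177.46]. Speed limits (degrees/s): [159.86, 159.86, 180, 180, 180, 180].

INTERFACE

Orientations are given as a 3x3 rotation matrix whose columns are the frame's x, y, z axes.
In Python, from station import sense, eyes, r gives the robot as it stands.
- The arm moves only by the tool jog_arm, never from a script. Its argument "increments" is a list of rows, each a list of 4 numbers: the shift along the tool's x, y, z normalised to -1 to 1, where 1 is 0.02 m, then the turn about the tool's z normalised to -1 to 1, where 1 is 0.08 rad. A call has 1 to 10 rows; each row shifts and turns the commanded pose from where the row before left it, along the tool's axes as they then stand; what a row does not reach is not made up. A row lasts 1/10 s, in which the tool goes at most 50 mm and 8.59 degrees, less where a joint would pass 70% of its speed; a pose out of reach is approached as far as the arm can. A call with a number of a shift or a turn outside -1 to 1 is refused whole. A call with a gripper value outside its range is refused whole. "grip" is the finger opening in mm, from 0 to 87, set as the call begins (left out, the last holds). The fingers move at their own pace and stop on an object; the grip force is fixed at half the most. Time passes only in rows, so rows that do not move let the fingers close. It gives the time, the measured TCP pose, the force, the opening and the grip force at its end, in the units of the state.
- sense(): the state, without advancing time (a new reading comes with each control period).
- eyes.capture(name): name is "scene" or "top" or "wrist"; returns the picture (384x512x3 uint8, blue, green, red); there is no depth.
- eyes.get_calibration(name): a dict with "camera_matrix" (3x3 intrinsics, pixels), "R" (3x3) and "t" (3): a world point X has camera coordinates R X + t; the wrist camera has in their place "T_tool_cam" (4x4, takes a point from camera to tool coordinates, whose origin is the TCP and whose axes are the flange's). Camera axes: x right, y down, z forward; pixel columns grow to the right and rows downward; lengths in m; the calibration is good to about 2 mm. The wrist camera is an equidistant fisheye: a pixel r from the principal point sees the ray r / f radians off the axis. A picture is of the moment at which its call begins: read the wrist's pose just before it. get_calibration takes no time and is no camera call.
- r.finish_job(): hands the job in; it is judged then, once.
Trained networks look in the newest picture that a camera, given by its name, has taken for a name from the list of things; names that differ only in an ending like _2 or _b are one class to them, and where a whole thing is asked for, a point or a joint stands for the part that bears it (a point fixed in the world has none). Each returns a list of dicts, best first, with "conf" (0 to 1); they miss things now and then, are a little off and sometimes report something else, mostly with a low value. They report only what shows in the picture. A call takes as long as a camera call.
- eyes.spot_in(camera, name): "centre" ([x, y, z] in m, in world coordinates, good to about 4 mm: the middle of the surface that is visible of it).
- eyes.outline_of(camera, name): "mask" (384x512 bool, what is visible of it).
The state is a dict: "time_s": time; "joints": joint angles; "joint_velocities": joint speeds; "effort": joint torques, N m; "tcp_pos": TCP position; "ee_rot": TCP orientation; "wrist_force": force on the tool from outside, world axes, zero at the start; "moment": the same for the moment, N m; "gripper_width": opening from 0.0 (shut) to 1.0 (fully open); "gripper_force": force on a finger pad.
Only numpy, scipy, OpenCV 4.12 (cv2) and the standard library are available. Lean on these libraries where they do the work, as an engineer would, in place of code of your own. Each camera call takes 0.05 s, during which the arm holds its last target. There are 200 camera calls.

TASK

Clear the restorer's bench: with the fingertips, push the three pale raw-wood offcuts along the table into the blue three-sided scrap tray, each well inside its open front. Sweep them only, never pick them up, and leave the gilded fragment lying among them and everything else on the bench where it is.

Things in the scene. Friction and masses are not known exactly. Their poses are not given: they have to be found in the camera images.
- offcut_block: Pale raw-wood offcut, plain block 46 (its x) x 30 (its y) x 20 mm high. Loose, 20 to 45 g, lies flat at any yaw and slides on the table. Origin: centre of its underside as laid (on the table, z = 0).
- offcut_moulding: Pale raw-wood offcut of stepped frame moulding, 44 (its x) x 36 (its y) mm, 22 mm high along its -y half, 11 mm along its +y half. Loose, 20 to 45 g, lies flat at any yaw and slides on the table. Origin: centre of its underside as laid (on the table, z = 0).
- offcut_square: Pale raw-wood offcut, square block 38 x 38 x 18 mm high. Loose, 20 to 45 g, lies flat at any yaw and slides on the table. Origin: centre of its underside as laid (on the table, z = 0).
- scrap_tray: Blue three-sided scrap tray, grey floor flush with the table (no lip: things slide straight in), fixed. Outside 130 (its x) x 216 (its y) mm; walls 8 mm thick, 26 mm high at its +x end and both sides; inside 122 x 200 mm. Its -x side, towards the robot, is open: mouth line at its x = -65 mm. Origin: centre of the footprint at table height. Turned up to 0.25 rad either way.
- gilt_fragment: Piece of gilded carved ornament, golden on a red-brown base, about 60 x 36 x 36 mm high, loose (150 g), lying in the same row as the offcuts. To be left where it lies. Origin: centre of its underside.
- amber_bottle: Brown glass bottle with black cap, 56 mm diameter, 105 mm high. Loose bystander, to be left alone, off to the side or beside the tray, at least 25 mm clear of the tray. Origin: centre of its underside.
- pigment_jar: Yellow pigment jar with a paper label, 70 mm diameter, 95 mm high. Loose bystander, to be left alone, off to the side or beside the tray, at least 25 mm clear of the tray. Origin: centre of its underside.
- red_pot: Small red pot with a white cap, 52 mm diameter, 60 mm high. Loose bystander, to be left alone, off to the side or beside the tray, at least 25 mm clear of the tray. Origin: centre of its underside.
- sanding_cork: Cork sanding block 95 x 55 x 32 mm high. Loose bystander, to be left alone, off to the side or beside the tray, at least 25 mm clear of the tray. Origin: centre of its underside.
- hammer: Hammer 240 mm long, lying on the right of the table. Loose bystander, to be left alone, off to the side or beside the tray, at least 25 mm clear of the tray. Origin: on the underside, at the middle of its length.
- white_cup: White ceramic cup, 72 mm diameter, 85 mm high, on the left of the table. Loose bystander, to be left alone, off to the side or beside the tray, at least 25 mm clear of the tray. Origin: centre of its underside.

How it is judged:
By the outcome, as a careful person would: the job done as asked, in the order asked, and still so for the second after the job is handed in, with the robot touching nothing.
It also fails if it takes over 72 s, if anything falls off the work surface, if the arm or the gripper's body presses on something with over 40 N, if the wrist force passes 120 N, or if a joint passes its speed limit or range.

## Working session

There is one attempt and no reset: what is moved stays moved. The work goes in short steps, Python scripts to look and compute and a tool call to move; the robot and the scene stay as the last step left them, time stands still between calls to the robot, and variables do not carry over. Pictures are saved under pics/ and viewed, at most 10 in all, crops included, and the job is handed in when it is done.

Besides the shell and the picture viewer there is one more tool, called after ">>>" in YAML: its name, and indented under it one key for each argument. jog_arm: Moves the arm, as the interface text tells. Its arguments: {"type":"object","properties":{"increments":{"type":"array"},"grip":{"type":"number"}},"required":["increments"]}

```bash
mkdir -p pics
cat > h.py <<'E'
import numpy as np, cv2
from station import sense, eyes, r
N=["offcut_block","offcut_moulding","offcut_square","scrap_tray","gilt_fragment","amber_bottle","pigment_jar","red_pot","sanding_cork","hammer","white_cup"]
def back(cam,uv,z):
    c=eyes.get_calibration(cam);K,R,t=map(np.array,(c["camera_matrix"],c["R"],c["t"]))
    d=(np.linalg.inv(K)@np.c_[np.atleast_2d(uv),np.ones(len(np.atleast_2d(uv)))].T).T@R
    o=-R.T@t
    return o+d*((z-o[2])/d[:,2])[:,None]
E
python3 - <<'E'
from h import *
im=eyes.capture("top");cv2.imwrite("pics/top1.png",im)
for n in N:
    print(n,[(np.round(d["centre"],3).tolist(),round(d["conf"],2)) for d in eyes.spot_in("top",n)[:3]])
im=eyes.capture("scene");cv2.imwrite("pics/scene1.png",im)
print(back("top",[[0,0],[511,0],[511,383],[0,383]],0).round(3)); s=sense();print(s["time_s"],s["tcp_pos"],s["ee_rot"])
E
```

```text
offcut_block [([0.495, 0.214, 0.016], 0.58)]
offcut_moulding [([0.498, -0.203, 0.008], 0.61)]
offcut_square [([0.434, 0.064, 0.015], 0.51)]
scrap_tray [([0.672, -0.038, -0.001], 0.7)]
gilt_fragment []
amber_bottle [([0.597, -0.34, 0.073], 0.66), ([0.498, 0.21, 0.017], 0.2)]
pigment_jar [([0.68, -0.32, 0.098], 0.96)]
red_pot [([0.573, 0.381, 0.057], 0.93)]
sanding_cork [([0.683, 0.329, 0.036], 0.75), ([0.464, 0.429, 0.054], 0.74), ([0.485, -0.43, 0.022], 0.73)]
hammer [([0.481, -0.428, 0.02], 0.6)]
white_cup [([0.463, 0.43, 0.05], 0.72), ([0.598, -0.343, 0.075], 0.24)]
[[ 1.214  0.769  0.   ]
 [ 1.194 -0.894  0.   ]
 [ 0.032 -0.71   0.   ]
 [ 0.077  0.655  0.   ]]
0.65 [ 0.14237433 -0.60852638  0.40476607] [[-9.73713571e-01 -2.27775944e-01  1.39630638e-05]
 [-2.27775944e-01  9.73713571e-01  1.49138634e-07]
 [-1.36299949e-05 -3.03523174e-06 -1.00000000e+00]]
```

View pics/top1.png

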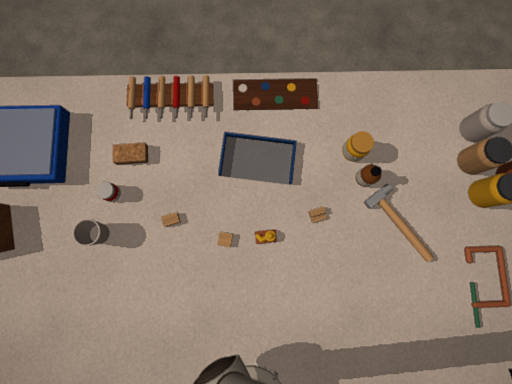

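View pics/scene1.png

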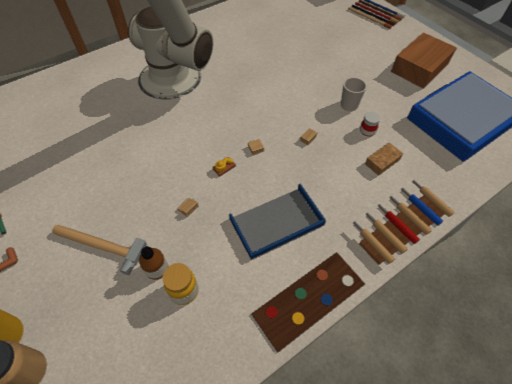

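The pictures show the offcuts at top pixels (171,219), (225,239) and (317,215). The gilt is at (265,237) between them, and the tray's open front faces the robot at about (220..293,180). Next I'll measure exact shapes.

Run:
```python
from h import *
im=eyes.capture("top")
cv2.imwrite("pics/crop.png",cv2.resize(im[120:260,155:335],None,fx=4.4,fy=4.2,interpolation=cv2.INTER_CUBIC))
for n,z in [("offcut_block",.02),("offcut_moulding",.016),("offcut_square",.018),("gilt_fragment",.02),("scrap_tray",.0)]:
  for d in eyes.outline_of("top",n)[:3]:
    m=d["mask"].astype(np.uint8)
    c=max(cv2.findContours(m,0,2)[0],key=cv2.contourArea).reshape(-1,2)
    w=back("top",c,z)[:,:2]*1000
    q=cv2.minAreaRect(w.astype(np.float32))
    print(n,round(d["conf"],2),c.mean(0).round(),np.round(q[0]),np.round(q[1]),round(q[2],1), cv2.boxPoints(q).round().tolist() if n[0] in "sg" else "")
for n in N[:5]: print(n,[(np.round(d["centre"],3).tolist(),round(d["conf"],2)) for d in eyes.spot_in("top",n)[:3]])
c=eyes.get_calibration("top");print(-np.array(c["R"]).T@c["t"])
# tray corner pixels (eyeballed): wall-top far corners, mouth ends
print(back("top",[[222,133],[296,139],[293,183],[219,175]],.026).round(3))
```

```text
offcut_block 0.61 [170. 220.] [497. 210.] [32. 48.] 12.8 
offcut_moulding 0.69 [316. 215.] [ 502. -207.] [37. 50.] 14.3 
offcut_square 0.69 [ 89. 230.] [469. 432.] [104.  72.] 88.5 
offcut_square 0.45 [225. 239.] [438.  59.] [37. 37.] 79.6 
gilt_fragment 0.85 [263. 237.] [442. -55.] [33. 56.] 4.2 [[423.0, -28.0], [427.0, -84.0], [460.0, -82.0], [456.0, -26.0]]
scrap_tray 0.8 [258. 157.] [678. -41.] [226. 142.] 81.6 [[591.0, -142.0], [732.0, -163.0], [765.0, 61.0], [624.0, 81.0]]
scrap_tray 0.7 [131. 153.] [698. 338.] [ 64. 104.] 2.6 [[664.0, 388.0], [668.0, 285.0], [732.0, 288.0], [727.0, 391.0]]
offcut_block [([0.497, 0.216, 0.016], 0.76), ([0.499, -0.205, 0.01], 0.47)]
offcut_moulding [([0.501, -0.208, 0.007], 0.54)]
offcut_square [([0.434, 0.063, 0.017], 0.7)]
scrap_tray [([0.672, -0.038, 0.0], 0.88), ([0.6, -0.342, 0.072], 0.38)]
gilt_fragment [([0.44, -0.055, 0.021], 0.75)]
[ 0.4067772  -0.00739404  1.02755574]
[[ 0.746  0.061  0.026]
 [ 0.723 -0.156  0.026]
 [ 0.591 -0.141  0.026]
 [ 0.62   0.071  0.026]]
```

View pics/crop.png

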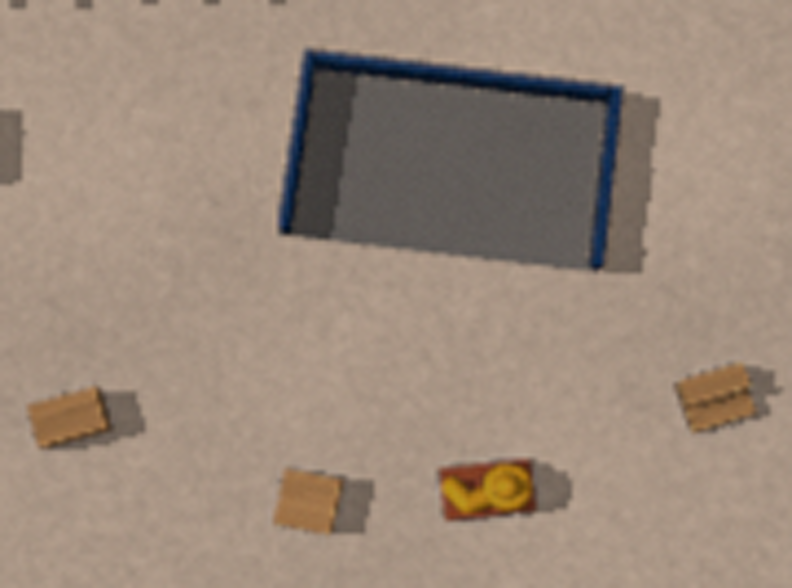

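Create plan.py:
```python
# usage: plan.py x y [z] : tool-frame shift units from measured pose (orientation kept)
import sys; from h import *
def plan(x,y,z,s=None):
    s=s or sense();R=np.array(s["ee_rot"]);p=np.array(s["tcp_pos"])
    d=R.T@(np.array([x,y,z])-p)/.02
    print("t",round(s["time_s"],2),"p",p.round(4),"yaw",round(np.degrees(np.arctan2(R[1,0],R[0,0])),2),"units",d.round(2),"F",np.round(s["wrist_force"],1))
if __name__=="__main__":
    a=list(map(float,sys.argv[1:]))
    for i in range(0,len(a),3): plan(*a[i:i+3])
```

```text
(no output)
```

>>> jog_arm:
  increments:
    - [0,0,0,-1]
    - [0,0,0,-1]
    - [0,0,0,-1]
    - [0,0,0,-1]
    - [0,0,0,-1]
    - [0,0,0,-1]
    - [0,0,0,-1]
    - [0,0,0,-1]
    - [0,0,0,-1]
    - [0,0,0,-1]
  grip: 13

```text
time_s: 2.2
tcp_pos: [0.1423, -0.6085, 0.4048]
ee_rot: [[-0.512, -0.859, -0.0], [-0.859, 0.512, -0.0], [0.0, 0.0, -1.0]]
wrist_force: [-0.1, -0.1, 0.6]
gripper_width: 0.198
gripper_force: 0.0
```

>>> jog_arm:
  increments:
    - [0,0,0,-1]
    - [0,0,0,-1]
    - [0,0,0,-0.18]
    - [0,0,0,0]

```text
time_s: 2.6
tcp_pos: [0.1424, -0.6085, 0.4047]
ee_rot: [[-0.36, -0.933, -0.0], [-0.933, 0.36, 0.0], [-0.0, 0.0, -1.0]]
wrist_force: [-0.4, 0.8, -0.3]
gripper_width: 0.153
gripper_force: 0.0
```

```bash
python3 plan.py .4845 -.245 .35  .4845 -.245 .188
```

```text
t 2.6 p [ 0.1424 -0.6085  0.4047] yaw -111.07 units [-23.11  -9.43   2.74] F [-0.4  0.8 -0.3]
t 2.6 p [ 0.1424 -0.6085  0.4047] yaw -111.07 units [-23.11  -9.43  10.84] F [-0.4  0.8 -0.3]
```

>>> jog_arm:
  increments:
    - [-0.96,-0.39,0.11,0]
    - [-0.96,-0.39,0.11,0]
    - [-0.96,-0.39,0.11,0]
    - [-0.96,-0.39,0.11,0]
    - [-0.96,-0.39,0.11,0]
    - [-0.96,-0.39,0.11,0]
    - [-0.96,-0.39,0.11,0]
    - [-0.96,-0.39,0.11,0]
    - [-0.96,-0.39,0.11,0]
    - [-0.96,-0.39,0.11,0]

```text
time_s: 3.6
tcp_pos: [0.2845, -0.4566, 0.3828]
ee_rot: [[-0.36, -0.933, 0.0], [-0.933, 0.36, -0.0], [0.0, -0.0, -1.0]]
wrist_force: [0.0, -0.2, -1.2]
gripper_width: 0.149
gripper_force: 0.0
```

>>> jog_arm:
  increments:
    - [-0.96,-0.39,0.11,0]
    - [-0.96,-0.39,0.11,0]
    - [-0.96,-0.39,0.11,0]
    - [-0.96,-0.39,0.11,0]
    - [-0.96,-0.39,0.11,0]
    - [-0.96,-0.39,0.11,0]
    - [-0.96,-0.39,0.11,0]
    - [-0.96,-0.39,0.11,0]
    - [-0.96,-0.39,0.11,0]
    - [-0.96,-0.39,0.11,0]

```text
time_s: 4.6
tcp_pos: [0.4262, -0.3053, 0.3608]
ee_rot: [[-0.36, -0.933, 0.0], [-0.933, 0.36, -0.0], [0.0, -0.0, -1.0]]
wrist_force: [-0.1, 0.2, -0.1]
gripper_width: 0.15
gripper_force: 0.0
```

>>> jog_arm:
  increments:
    - [-0.96,-0.39,0.11,0]
    - [-0.96,-0.39,0.11,0]
    - [-0.96,-0.39,0.11,0]
    - [-0.23,-0.1,0.11,0]
    - [0,0,0.5,0]
    - [0,0,0,0]

```text
time_s: 5.2
tcp_pos: [0.4708, -0.2571, 0.3402]
ee_rot: [[-0.359, -0.933, -0.003], [-0.933, 0.359, 0.001], [-0.0, 0.004, -1.0]]
wrist_force: [-1.3, -0.2, 0.6]
gripper_width: 0.15
gripper_force: 0.0
```

```bash
python3 plan.py .4845 -.245 .188
```

```text
t 5.2 p [ 0.4708 -0.2571  0.3402] yaw -111.07 units [-0.81 -0.45  7.61] F [-1.3 -0.2  0.6]
```

>>> jog_arm:
  increments:
    - [-0.8,-0.45,0.6,0]
    - [0,0,1,0]
    - [0,0,1,0]
    - [0,0,1,0]
    - [0,0,1,0]
    - [0,0,1,0]
    - [0,0,1,0]
    - [0,0,0.6,0]
    - [0,0,0.4,0]
    - [0,0,0,0]

```text
time_s: 6.2
tcp_pos: [0.4857, -0.2453, 0.189]
ee_rot: [[-0.359, -0.933, -0.002], [-0.933, 0.359, 0.0], [0.0, 0.002, -1.0]]
wrist_force: [-1.3, 1.1, 0.4]
gripper_width: 0.151
gripper_force: 0.0
```

```bash
python3 plan.py .535 -.1155 .188
python3 - <<'E'
from h import *
im=eyes.capture("top");cv2.imwrite("pics/c2.png",cv2.resize(im[120:260,155:395],None,fx=3.3,fy=3.3,interpolation=cv2.INTER_CUBIC))
E
```

```text
t 6.2 p [ 0.4857 -0.2453  0.189 ] yaw -111.03 units [-6.94  0.03  0.05] F [-1.3  1.1  0.4]
```

View pics/c2.png

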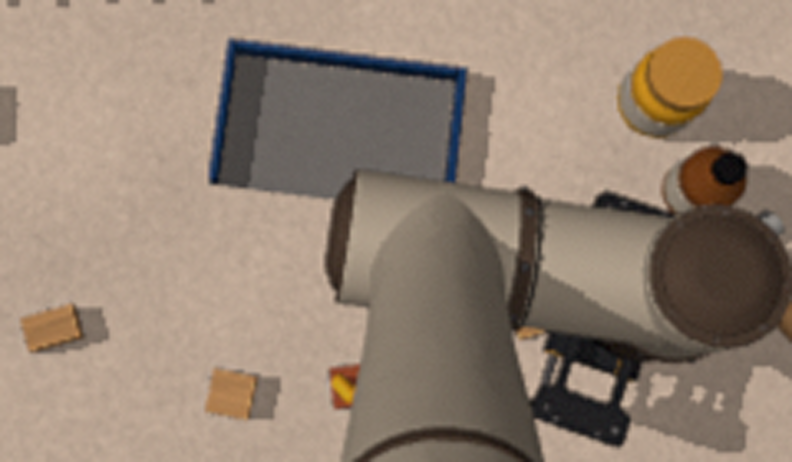

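The top picture shows the gripper standing behind the moulding, clear of the bottle at about (710,180) in the crop. Now I'll push the moulding sideways.

>>> jog_arm:
  increments:
    - [-0.5,0,0,0]
    - [-0.5,0,0,0]
    - [-0.5,0,0,0]
    - [-0.5,0,0,0]
    - [-0.5,0,0,0]
    - [-0.5,0,0,0]
    - [-0.5,0,0,0]
    - [-0.5,0,0,0]
    - [-0.5,0,0,0]
    - [-0.5,0,0,0]

```text
time_s: 7.25
tcp_pos: [0.5219, -0.1512, 0.1899]
ee_rot: [[-0.358, -0.934, -0.0], [-0.934, 0.358, -0.0], [0.0, 0.0, -1.0]]
wrist_force: [-0.0, -1.0, 0.5]
gripper_width: 0.149
gripper_force: 0.6
```

>>> jog_arm:
  increments:
    - [-0.5,0,0,0]
    - [-0.5,0,0,0]
    - [-0.5,0,0,0]
    - [-0.3,0,0,0]
    - [-0.1,0,0,0]
    - [0.5,0,0,0]
    - [0.5,0,0,0]
    - [0.5,0,0,0]
    - [0,0,-1,0]
    - [0,0,-1,0]

```text
time_s: 8.25
tcp_pos: [0.5236, -0.1459, 0.2297]
ee_rot: [[-0.36, -0.933, -0.002], [-0.933, 0.36, 0.0], [0.001, 0.002, -1.0]]
wrist_force: [-0.1, -0.9, 1.5]
gripper_width: 0.147
gripper_force: 0.0
```

>>> jog_arm:
  increments:
    - [0.5,0,-1,1]
    - [0.5,0,-1,1]
    - [0,0,0,1]
    - [0,0,0,1]
    - [0,0,0,1]
    - [0,0,0,1]
    - [0,0,0,1]
    - [0,0,0,1]
    - [0,0,0,1]
    - [0,0,0,1]

```text
time_s: 9.25
tcp_pos: [0.5159, -0.164, 0.2698]
ee_rot: [[-0.921, -0.389, -0.0], [-0.389, 0.921, 0.0], [0.0, 0.0, -1.0]]
wrist_force: [0.6, 0.4, 0.3]
gripper_width: 0.15
gripper_force: 0.0
```

>>> jog_arm:
  increments:
    - [0,0,0,1]
    - [0,0,0,1]
    - [0,0,0,1]
    - [0,0,0,1]
    - [0,0,0,1]
    - [0,0,0,1]
    - [0,0,0,0.7]
    - [0,0,0,0]

```text
time_s: 10.05
tcp_pos: [0.516, -0.1638, 0.2698]
ee_rot: [[-0.991, 0.133, -0.0], [0.133, 0.991, 0.0], [0.0, 0.0, -1.0]]
wrist_force: [0.3, -0.3, 0.4]
gripper_width: 0.148
gripper_force: 0.0
```

```bash
cat > look.py <<'E'
import sys; from h import *
tag=sys.argv[1]; im=eyes.capture("top"); sc=eyes.capture("scene")
print("t",sense()["time_s"])
for cam in("top","scene"):
  for n,z in [("offcut_block",.02),("offcut_moulding",.016),("offcut_square",.018),("gilt_fragment",.02)]:
    for d in eyes.outline_of(cam,n)[:2]:
      c=max(cv2.findContours(d["mask"].astype(np.uint8),0,2)[0],key=cv2.contourArea).reshape(-1,2)
      q=cv2.minAreaRect((back(cam,c,z)[:,:2]*1000).astype(np.float32))
      print(cam,n,round(d["conf"],2),c.mean(0).round(),np.round(q[0]),np.round(q[1]),round(q[2],1))
a=cv2.resize(im[110:270,150:350],None,fx=2,fy=2.4,interpolation=2);b=cv2.resize(sc[110:270,150:350],None,fx=2,fy=2.4,interpolation=2)
cv2.imwrite(f"pics/{tag}.png",np.hstack([a,b]))
E
python3 look.py a1; python3 plan.py .5 -.08 .25
```

```text
t 10.15
top offcut_block 0.77 [171. 219.] [498. 210.] [32. 48.] 14.8
scene offcut_block 0.73 [309. 136.] [504. 208.] [35. 59.] 15.2
scene offcut_moulding 0.5 [236. 195.] [551. -85.] [40. 53.] 17.6
scene offcut_square 0.7 [256. 147.] [443.  58.] [40. 46.] 76.2
scene offcut_square 0.36 [104. 246.] [ 460. -431.] [249.  92.] 26.2
scene gilt_fragment 0.52 [226. 169.] [464. -63.] [20. 49.] 5.2
t 10.55 p [ 0.5166 -0.1628  0.2699] yaw 172.46 units [1.37 4.   1.  ] F [-0.2  0.8  0.8]
```

View pics/a1.png

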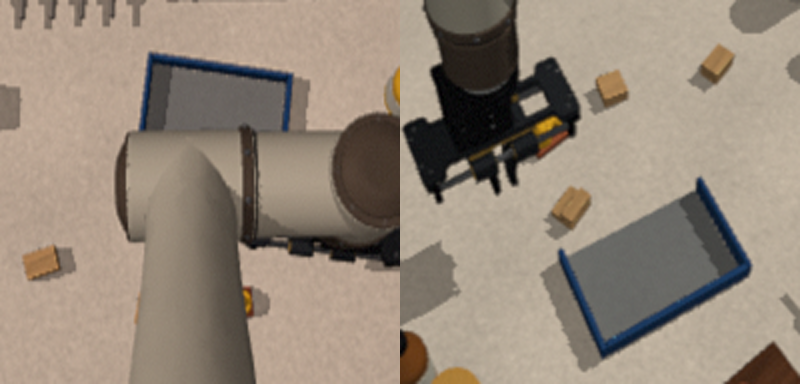

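The scene view shows the moulding lying at about (570,205) in the picture, in front of the mouth and clear of the gilt. Next is its push into the tray.

>>> jog_arm:
  increments:
    - [0.7,1,0,0]
    - [0.7,1,0,0]
    - [0,1,0,0]
    - [0,1,0,0]
    - [0,0.15,0.5,0]
    - [0,0,1,0]
    - [0,0,1,0]
    - [0,0,1,0]
    - [0,0,0.5,0]
    - [0,0,0,0]

```text
time_s: 11.55
tcp_pos: [0.4992, -0.0773, 0.1883]
ee_rot: [[-0.991, 0.132, -0.004], [0.132, 0.991, -0.001], [0.004, -0.001, -1.0]]
wrist_force: [-0.8, -0.7, 0.7]
gripper_width: 0.153
gripper_force: 0.0
```

>>> jog_arm:
  increments:
    - [-0.6,0,0,0]
    - [-0.6,0,0,0]
    - [-0.6,0,0,0]
    - [-0.6,0,0,0]
    - [-0.6,0,0,0]
    - [-0.6,0,0,0]
    - [-0.6,0,0,0]
    - [-0.6,0,0,0]
    - [-0.6,0,0,0]
    - [-0.6,0,0,0]

```text
time_s: 12.55
tcp_pos: [0.6204, -0.093, 0.1911]
ee_rot: [[-0.991, 0.131, 0.002], [0.131, 0.991, 0.0], [-0.002, 0.0, -1.0]]
wrist_force: [-0.4, 0.5, 0.3]
gripper_width: 0.148
gripper_force: 0.2
```

>>> jog_arm:
  increments:
    - [-0.6,0,0,0]
    - [-0.5,0,0,0]
    - [-0.2,0,0,0]
    - [0,0,0,0]
    - [0.4,0,0,0]
    - [0.6,0,0,0]
    - [0,0,-1,0]
    - [0,0,-1,0]
    - [0,0,-1,0]
    - [0,0,-1,0]

```text
time_s: 13.55
tcp_pos: [0.6235, -0.0933, 0.2708]
ee_rot: [[-0.991, 0.131, -0.001], [0.131, 0.991, 0.0], [0.001, 0.0, -1.0]]
wrist_force: [-0.8, -0.0, -0.8]
gripper_width: 0.146
gripper_force: 0.0
```

```bash
python3 look.py a2; python3 plan.py .396 .069 .27
```

```text
t 13.65
top offcut_block 0.55 [169. 218.] [498. 211.] [31. 47.] 14.8
top gilt_fragment 0.77 [265. 237.] [443. -57.] [37. 60.] 2.5
scene offcut_block 0.54 [307. 136.] [502. 208.] [32. 58.] 15.2
scene offcut_block 0.27 [182. 285.] [ 678. -326.] [ 73. 104.] 84.6
scene offcut_moulding 0.81 [257. 236.] [ 679. -110.] [51. 39.] 83.3
t 14.05 p [ 0.6244 -0.0934  0.269 ] yaw 172.44 units [12.39  6.55 -0.03] F [-0.   0.4 -0.2]
```

View pics/a2.png

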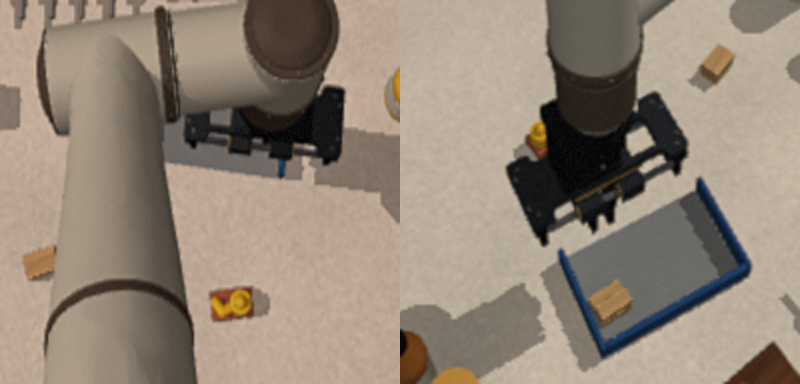

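The moulding sits inside the tray at its right (about (610,300) in the picture), and the gilt is unmoved. Next is the square.

>>> jog_arm:
  increments:
    - [0,0,0,0.62]
    - [0.98,0.46,0,0]
    - [0.98,0.46,0,0]
    - [0.98,0.46,0,0]
    - [0.98,0.46,0,0]
    - [0.98,0.46,0,0]
    - [0.98,0.46,0,0]
    - [0.98,0.46,0,0]
    - [0.98,0.46,0,0]
    - [0.98,0.46,0,0]

```text
time_s: 15.05
tcp_pos: [0.4654, 0.0202, 0.2697]
ee_rot: [[-0.984, 0.181, -0.0], [0.181, 0.984, -0.0], [0.0, -0.0, -1.0]]
wrist_force: [0.2, -0.3, -0.5]
gripper_width: 0.151
gripper_force: 0.0
```

>>> jog_arm:
  increments:
    - [0.98,0.46,0,0]
    - [0.98,0.46,0,0]
    - [0.98,0.46,0,0]
    - [0.94,0.4,0,0]
    - [0,0,0,0]

```text
time_s: 15.55
tcp_pos: [0.3946, 0.0691, 0.2698]
ee_rot: [[-0.984, 0.178, -0.001], [0.178, 0.984, -0.0], [0.001, -0.001, -1.0]]
wrist_force: [-0.2, 0.6, 0.2]
gripper_width: 0.147
gripper_force: 0.0
```

```bash
python3 plan.py .396 .069 .189
```

```text
t 15.55 p [0.3946 0.0691 0.2698] yaw 169.73 units [-0.07  0.01  4.04] F [-0.2  0.6  0.2]
```

>>> jog_arm:
  increments:
    - [0,0,1,0]
    - [0,0,1,0]
    - [0,0,1,0]
    - [0,0,0.7,0]
    - [0,0,0.34,0]
    - [0,0,0,0]
    - [-0.4,0,0,0]
    - [-0.5,0,0,0]
    - [-0.6,0,0,0]
    - [-0.6,0,0,0]

```text
time_s: 16.55
tcp_pos: [0.4389, 0.0611, 0.1897]
ee_rot: [[-0.984, 0.18, 0.001], [0.18, 0.984, 0.001], [-0.001, 0.001, -1.0]]
wrist_force: [-0.1, 0.4, 1.1]
gripper_width: 0.147
gripper_force: 0.2
```

>>> jog_arm:
  increments:
    - [-0.6,0,0,0]
    - [-0.6,0,0,0]
    - [-0.6,0,0,0]
    - [-0.6,0,0,0]
    - [-0.6,0,0,0]
    - [-0.6,0,0,0]
    - [-0.6,0,0,0]
    - [-0.6,0,0,0]
    - [-0.6,0,0,0]
    - [-0.6,0,0,0]

```text
time_s: 17.55
tcp_pos: [0.5565, 0.0394, 0.1891]
ee_rot: [[-0.984, 0.18, -0.0], [0.18, 0.984, -0.0], [0.0, -0.0, -1.0]]
wrist_force: [-0.3, -0.1, -0.4]
gripper_width: 0.151
gripper_force: 0.1
```

```bash
python3 look.py a3; python3 plan.py .659 .021 .189
```

```text
t 17.65
top offcut_moulding 0.68 [282. 156.] [ 673. -112.] [44. 40.] 87.9
top offcut_moulding 0.23 [367. 175.] [ 612. -365.] [59. 80.] 25.1
top gilt_fragment 0.69 [262. 237.] [445. -55.] [39. 64.] 5.5
top gilt_fragment 0.69 [260. 156.] [673. -40.] [217. 136.] 81.1
scene offcut_block 0.63 [312. 134.] [501. 218.] [35. 39.] 15.2
scene offcut_moulding 0.69 [256. 235.] [ 678. -112.] [44. 35.] 87.9
scene offcut_square 0.73 [103. 246.] [ 459. -432.] [248.  90.] 27.0
scene offcut_square 0.56 [279. 185.] [594.  30.] [41. 46.] 76.0
scene gilt_fragment 0.8 [224. 166.] [448. -59.] [47. 61.] 5.2
t 18.05 p [0.5552 0.0397 0.1893] yaw 169.63 units [-5.27  0.01  0.01] F [ 0.1  0.5 -0.4]
```

>>> jog_arm:
  increments:
    - [-0.5,0,0,0]
    - [-0.6,0,0,0]
    - [-0.6,0,0,0]
    - [-0.6,0,0,0]
    - [-0.6,0,0,0]
    - [-0.6,0,0,0]
    - [-0.6,0,0,0]
    - [-0.6,0,0,0]
    - [-0.4,0,0,0]
    - [-0.1,0,0,0]

```text
time_s: 19.05
tcp_pos: [0.659, 0.0205, 0.1889]
ee_rot: [[-0.983, 0.181, 0.001], [0.181, 0.983, 0.0], [-0.001, 0.0, -1.0]]
wrist_force: [-1.5, 0.1, -0.5]
gripper_width: 0.149
gripper_force: 0.1
```

>>> jog_arm:
  increments:
    - [0,0,0,0]
    - [0.5,0,0,0]
    - [0.5,0,0,0]
    - [0,0,-1,0]
    - [0,0,-1,0]
    - [0,0,-1,0]
    - [0,0,-1,0]
    - [0,0,0,-1]
    - [0,0,0,-1]
    - [0,0,0,-1]

```text
time_s: 20.05
tcp_pos: [0.6368, 0.0248, 0.2696]
ee_rot: [[-0.998, -0.062, -0.0], [-0.062, 0.998, 0.0], [0.0, 0.0, -1.0]]
wrist_force: [-0.9, -0.4, -0.6]
gripper_width: 0.15
gripper_force: 0.0
```

>>> jog_arm:
  increments:
    - [0,0,0,-1]
    - [0,0,0,-1]
    - [0,0,0,-1]
    - [0,0,0,-1]
    - [0,0,0,-1]
    - [0,0,0,-1]
    - [0,0,0,-1]
    - [0,0,0,-1]
    - [0,0,0,-1]
    - [0,0,0,-1]

```text
time_s: 21.05
tcp_pos: [0.6368, 0.0248, 0.2693]
ee_rot: [[-0.651, -0.759, -0.001], [-0.759, 0.651, 0.0], [0.0, 0.001, -1.0]]
wrist_force: [0.4, 0.6, -0.8]
gripper_width: 0.15
gripper_force: 0.0
```

>>> jog_arm:
  increments:
    - [0,0,0,-1]
    - [0,0,0,-1]
    - [0,0,0,-1]
    - [0,0,0,-1]
    - [0,0,0,-1]
    - [0,0,0,-1]
    - [0,0,0,-1]
    - [0,0,0,-1]
    - [0,0,0,-1]
    - [0,0,0,-1]

```text
time_s: 22.05
tcp_pos: [0.6368, 0.0247, 0.2692]
ee_rot: [[0.091, -0.996, -0.001], [-0.996, -0.091, 0.0], [-0.0, 0.001, -1.0]]
wrist_force: [0.4, 0.1, 0.0]
gripper_width: 0.146
gripper_force: 0.0
```

>>> jog_arm:
  increments:
    - [0,0,0,-1]
    - [0,0,0,-0.7]
    - [0,0,0,0]

```text
time_s: 22.35
tcp_pos: [0.637, 0.0248, 0.2693]
ee_rot: [[0.222, -0.975, -0.001], [-0.975, -0.222, 0.0], [-0.0, 0.001, -1.0]]
wrist_force: [1.1, 0.3, 0.5]
gripper_width: 0.151
gripper_force: 0.0
```

```bash
python3 look.py a4; python3 plan.py .486 .255 .189
```

```text
t 22.45
top offcut_block 0.21 [284. 157.] [ 672. -113.] [41. 34.] 87.9
top offcut_moulding 0.72 [282. 156.] [ 674. -112.] [44. 40.] 87.5
top gilt_fragment 0.55 [264. 237.] [443. -56.] [35. 59.] 5.5
scene offcut_moulding 0.53 [256. 235.] [ 679. -110.] [38. 48.] 0.6
scene offcut_square 0.57 [297. 214.] [692.  12.] [41. 44.] 78.4
scene offcut_square 0.38 [370. 121.] [572. 398.] [ 54. 107.] 32.6
scene gilt_fragment 0.74 [224. 166.] [449. -58.] [48. 63.] 2.2
t 22.85 p [0.6382 0.0245 0.2691] yaw -77.19 units [-12.93   4.86   4.  ] F [-0.1 -0.7  0.2]
```

View pics/a4.png

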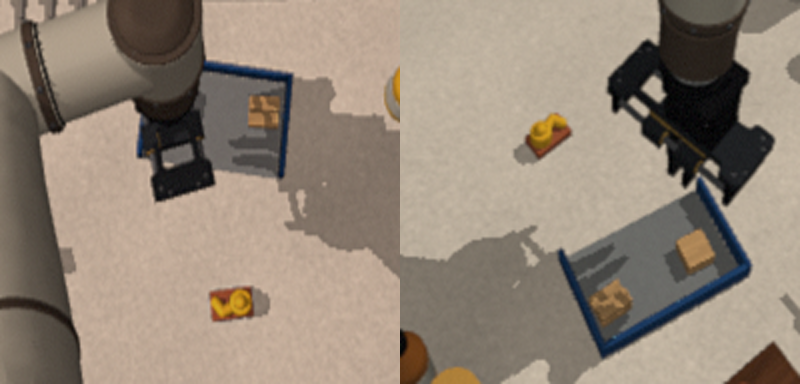

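The scene shows the moulding and the square inside the tray at (610,300) and (695,250), and the gilt untouched. Next is the block.

>>> jog_arm:
  increments:
    - [-1,0.37,0,0]
    - [-1,0.37,0,0]
    - [-1,0.37,0,0]
    - [-1,0.37,0,0]
    - [-1,0.37,0,0]
    - [-1,0.37,0,0]
    - [-1,0.37,0,0]
    - [-1,0.37,0,0]
    - [-1,0.37,0,0]
    - [-1,0.37,0,0]

```text
time_s: 23.85
tcp_pos: [0.5212, 0.2037, 0.2692]
ee_rot: [[0.222, -0.975, 0.0], [-0.975, -0.222, 0.0], [-0.0, -0.0, -1.0]]
wrist_force: [0.2, 0.4, -0.7]
gripper_width: 0.15
gripper_force: 0.0
```

>>> jog_arm:
  increments:
    - [-1,0.4,0,0]
    - [-1,0.4,0,0]
    - [-0.9,0.36,0,0]
    - [0,0,0.5,0]
    - [0,0,0,0]

```text
time_s: 24.35
tcp_pos: [0.4856, 0.2543, 0.2578]
ee_rot: [[0.222, -0.975, -0.002], [-0.975, -0.222, -0.002], [0.001, 0.003, -1.0]]
wrist_force: [0.1, -0.1, -1.1]
gripper_width: 0.15
gripper_force: 0.0
```

```bash
python3 look.py a5; python3 plan.py .486 .255 .189
```

```text
t 24.45
top offcut_block 0.55 [170. 219.] [498. 211.] [34. 49.] 14.5
top offcut_block 0.2 [239. 151.] [688.  13.] [38. 42.] 80.0
top offcut_moulding 0.58 [282. 156.] [ 675. -112.] [45. 40.] 84.2
top offcut_square 0.45 [237. 154.] [687.  14.] [41. 44.] 79.0
top gilt_fragment 0.85 [264. 236.] [443. -56.] [35. 59.] 5.6
scene offcut_block 0.6 [307. 136.] [502. 208.] [32. 56.] 14.5
scene offcut_moulding 0.54 [255. 236.] [ 680. -110.] [47. 38.] 87.8
scene offcut_square 0.81 [298. 215.] [693.  12.] [43. 43.] 79.0
scene gilt_fragment 0.79 [223. 166.] [448. -58.] [45. 59.] 3.4
t 24.85 p [0.4863 0.2542 0.2593] yaw -77.2 units [-0.04  0.01  3.51] F [-0.4  0.3  0.3]
```

>>> jog_arm:
  increments:
    - [0,0,1,0]
    - [0,0,1,0]
    - [0,0,1,0]
    - [0,0,0.5,0]
    - [0,0,0,0]
    - [0.4,0,0,0]
    - [0.5,0,0,0]
    - [0.6,0,0,0]
    - [0.6,0,0,0]
    - [0.6,0,0,0]

```text
time_s: 25.85
tcp_pos: [0.4984, 0.2006, 0.1897]
ee_rot: [[0.221, -0.975, 0.001], [-0.975, -0.221, 0.001], [-0.0, -0.001, -1.0]]
wrist_force: [0.3, 0.1, 0.3]
gripper_width: 0.151
gripper_force: 0.3
```

>>> jog_arm:
  increments:
    - [0.6,0,0,0]
    - [0.6,0,0,0]
    - [0.6,0,0,0]
    - [0.6,0,0,0]
    - [0.6,0,0,0]
    - [0.6,0,0,0]
    - [0.6,0,0,0]
    - [0.6,0,0,0]
    - [0.6,0,0,0]
    - [0.6,0,0,0]

```text
time_s: 26.85
tcp_pos: [0.5249, 0.0838, 0.1891]
ee_rot: [[0.222, -0.975, -0.0], [-0.975, -0.222, -0.0], [0.0, 0.0, -1.0]]
wrist_force: [0.6, 0.3, -0.2]
gripper_width: 0.152
gripper_force: 0.2
```

```bash
python3 look.py a6; python3 plan.py .5433 .002 .189
```

```text
t 26.95
top offcut_block 0.64 [230. 204.] [536.  37.] [31. 23.] 25.5
top offcut_moulding 0.57 [280. 157.] [ 675. -111.] [47. 43.] 88.0
top offcut_square 0.61 [238. 153.] [688.  16.] [29. 33.] 88.8
top gilt_fragment 0.56 [265. 237.] [443. -56.] [36. 60.] 5.5
top gilt_fragment 0.36 [358. 146.] [ 702. -339.] [ 71. 108.] 42.8
scene offcut_block 0.46 [273. 167.] [538.  46.] [35. 57.] 14.6
scene offcut_moulding 0.71 [255. 237.] [ 679. -112.] [48. 38.] 87.9
scene offcut_square 0.73 [297. 214.] [693.  12.] [44. 47.] 78.7
scene gilt_fragment 0.81 [223. 166.] [449. -59.] [45. 65.] 7.8
t 27.35 p [0.5247 0.0852 0.1891] yaw -77.14 units [4.26 0.02 0.01] F [ 0.   0.4 -1. ]
```

>>> jog_arm:
  increments:
    - [0.5,0,0,0]
    - [0.6,0,0,0]
    - [0.6,0,0,0]
    - [0.6,0,0,0]
    - [0.6,0,0,0]
    - [0.6,0,0,0]
    - [0.4,0,0,0]
    - [0.2,0,0,0]
    - [-0.4,0,0,0]
    - [-0.5,0,0,0]

```text
time_s: 28.35
tcp_pos: [0.5387, 0.0228, 0.189]
ee_rot: [[0.221, -0.975, -0.0], [-0.975, -0.221, -0.0], [0.0, 0.0, -1.0]]
wrist_force: [-0.3, 0.6, 0.0]
gripper_width: 0.149
gripper_force: 0.0
```

>>> jog_arm:
  increments:
    - [0,0,-1,0]
    - [0,0,-1,0]
    - [0,0,-1,-1]
    - [0,0,-1,-1]
    - [0,0,0,-1]
    - [0,0,0,-1]
    - [0,0,0,-1]
    - [0,0,0,-1]
    - [0,0,0,-1]
    - [0,0,0,-1]

```text
time_s: 29.35
tcp_pos: [0.5386, 0.0237, 0.2691]
ee_rot: [[0.764, -0.646, -0.0], [-0.646, -0.764, -0.0], [-0.0, 0.0, -1.0]]
wrist_force: [-0.7, -0.8, -0.8]
gripper_width: 0.15
gripper_force: 0.0
```

>>> jog_arm:
  increments:
    - [0,0,0,-1]
    - [0,0,0,-1]
    - [0,0,0,-1]
    - [0,0,0,-1]
    - [0,0,0,-1]
    - [0,0,0,-1]
    - [0,0,0,-1]
    - [0,0,0,-0.3]
    - [0,0,0,0]

```text
time_s: 30.25
tcp_pos: [0.5387, 0.0233, 0.2691]
ee_rot: [[0.992, -0.122, -0.0], [-0.122, -0.992, -0.0], [-0.0, 0.0, -1.0]]
wrist_force: [0.5, 0.6, -0.4]
gripper_width: 0.146
gripper_force: 0.0
```

```bash
python3 look.py a7; python3 plan.py .505 -.024 .189
```

```text
t 30.35
top offcut_block 0.66 [256. 197.] [554. -34.] [29. 29.] 88.6
top offcut_block 0.39 [265. 236.] [444. -56.] [56. 31.] 88.5
top offcut_moulding 0.7 [284. 157.] [ 674. -114.] [47. 40.] 87.9
top offcut_moulding 0.4 [107. 190.] [591. 395.] [47. 61.] 26.5
top gilt_fragment 0.56 [263. 236.] [443. -56.] [35. 59.] 4.8
top gilt_fragment 0.4 [ 90. 230.] [468. 433.] [101.  69.] 88.5
scene offcut_block 0.55 [253. 186.] [557. -34.] [36. 50.] 15.5
scene offcut_block 0.18 [356.  91.] [445. 447.] [ 74. 167.] 37.8
scene offcut_moulding 0.73 [254. 237.] [ 679. -112.] [39. 49.] 0.7
scene offcut_square 0.67 [103. 245.] [ 458. -431.] [250.  91.] 26.9
scene offcut_square 0.5 [297. 214.] [692.  13.] [41. 43.] 78.8
scene gilt_fragment 0.48 [223. 166.] [450. -60.] [45. 59.] 5.2
t 30.75 p [0.5389 0.0223 0.2691] yaw -7.07 units [-1.4   2.51  4.01] F [-0.7 -0.1 -0.4]
```

View pics/a7.png

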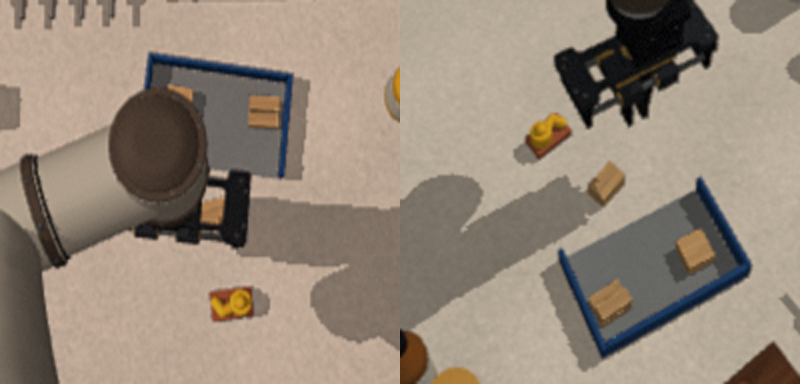

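The scene shows the block in front of the mouth at (605,183), with a free lane between the other two. Next is the final push.

>>> jog_arm:
  increments:
    - [-0.7,0.9,0,0]
    - [-0.7,0.9,0,0]
    - [0,0.85,0,0]
    - [0,0,0.5,0]
    - [0,0,1,0]
    - [0,0,1,0]
    - [0,0,1,0]
    - [0,0,0.5,0]
    - [0,0,0,0]

```text
time_s: 31.65
tcp_pos: [0.5044, -0.0266, 0.1875]
ee_rot: [[0.992, -0.123, -0.004], [-0.123, -0.992, -0.001], [-0.003, 0.001, -1.0]]
wrist_force: [-0.1, -0.3, -0.2]
gripper_width: 0.147
gripper_force: 0.0
```

>>> jog_arm:
  increments:
    - [0.4,0,0,0]
    - [0.5,0,0,0]
    - [0.5,0,0,0]
    - [0.6,0,0,0]
    - [0.6,0,0,0]
    - [0.6,0,0,0]
    - [0.6,0,0,0]
    - [0.6,0,0,0]
    - [0.6,0,0,0]
    - [0.6,0,0,0]

```text
time_s: 32.65
tcp_pos: [0.6171, -0.0408, 0.1899]
ee_rot: [[0.992, -0.123, 0.001], [-0.123, -0.992, 0.0], [0.001, -0.0, -1.0]]
wrist_force: [-1.3, -0.0, -0.5]
gripper_width: 0.151
gripper_force: 0.3
```

>>> jog_arm:
  increments:
    - [0.6,0,0,0]
    - [0.6,0,0,0]
    - [0.4,0,0,0]
    - [0,0,0,0]
    - [-0.4,0,0,0]
    - [-0.6,0,0,0]
    - [0,0,-1,0]
    - [0,0,-1,0]
    - [0,0,-1,0]
    - [0,0,-1,0]

```text
time_s: 33.65
tcp_pos: [0.6265, -0.0419, 0.27]
ee_rot: [[0.992, -0.123, -0.001], [-0.123, -0.992, 0.0], [-0.001, -0.0, -1.0]]
wrist_force: [0.7, -0.1, 0.0]
gripper_width: 0.151
gripper_force: 0.0
```

>>> jog_arm:
  increments:
    - [-1,0,-1,0]
    - [-1,0,-1,0]
    - [-1,0,0,0]
    - [-1,0,0,0]
    - [-1,0,0,0]
    - [-1,0,0,0]
    - [-1,0,0,0]
    - [-1,0,0,0]
    - [0,0,0,0]
    - [0,0,0,0]

```text
time_s: 34.65
tcp_pos: [0.4683, -0.0223, 0.3096]
ee_rot: [[0.993, -0.122, 0.001], [-0.122, -0.993, 0.0], [0.001, -0.0, -1.0]]
wrist_force: [0.5, 0.2, -0.4]
gripper_width: 0.151
gripper_force: 0.0
```

```bash
python3 look.py a8; python3 plan.py .505 -.024 .189
```

```text
t 34.75
top offcut_block 0.57 [259. 156.] [675. -51.] [52. 40.] 82.2
top offcut_moulding 0.51 [281. 155.] [ 676. -110.] [48. 42.] 83.4
top offcut_square 0.61 [238. 152.] [688.  14.] [38. 39.] 88.8
top offcut_square 0.6 [ 90. 231.] [469. 432.] [76. 97.] 3.7
top gilt_fragment 0.59 [267. 240.] [430. -57.] [11. 54.] 2.0
scene offcut_block 0.5 [275. 223.] [680. -51.] [52. 37.] 83.4
scene offcut_moulding 0.52 [255. 236.] [ 679. -111.] [49. 39.] 85.1
scene offcut_square 0.75 [299. 215.] [693.  13.] [45. 44.] 79.0
scene gilt_fragment 0.82 [224. 164.] [448. -59.] [50. 65.] 5.2
t 35.15 p [ 0.4691 -0.0224  0.309 ] yaw -7.06 units [ 1.79 -0.14  6.  ] F [ 0.3  0.1 -0.8]
```

View pics/a8.png

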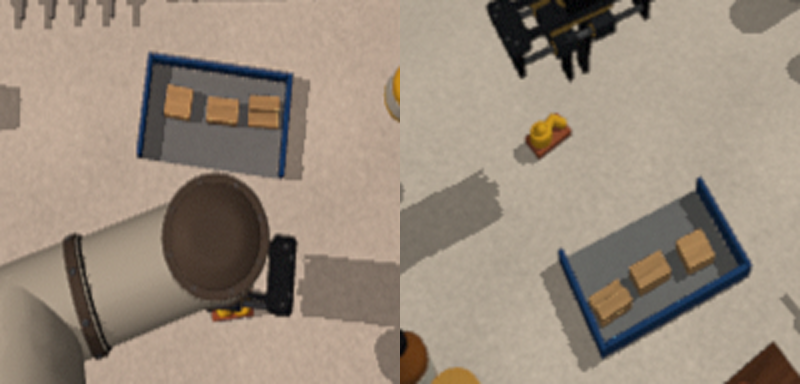

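All three offcuts lie deep in the tray (top view (178,100), (222,110), (263,110)). The gilt is still in place and the arm is clear of everything.

```bash
python3 -c "
from station import r
print(r.finish_job())"
```

```text
the job is handed in; nothing more can be done
None
```

I swept all three offcuts well inside the scrap tray, left the gilded fragment where it lay, and handed the job in at about 35 s with the arm clear and nothing else on the bench touched.

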